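# Refit a washer's lint filter hand-tight

### The arm

A 7-joint arm with a two-finger parallel gripper is mounted at the origin on the work surface. World frame = base frame: x ahead of the robot, y to its left, z up, the work surface at z = 0. Lengths are in m, angles in rad, forces in N, time in s.
With the tool pointing down it reaches from about 0.425 to 0.875 m from the base axis. Payload 4.7 kg.
Tool frame: the origin (TCP) lies midway between the tips of the shut fingers; the grasp point (between the pads) lies 19 mm behind it; z points along the fingers, y is the line along which they close (so a half turn about z gives the same grasp; the last joint's range is limited). The gripper opens to 87 mm and grips with 3 to 60 N. Pads are 19 mm wide; open, the fingers measure 117 mm over their backs; the gripper's body (75 mm by 190 mm) begins 51 mm behind the grasp point.
Start: joints at [-1.298, 0.321, -0.07, 1.45, 0.023, 1.371, -0.057], TCP at [0.166, 0.628, 0.223] pointing down, gripper open.
Joint ranges: [-2.86, 2.86], [-0.3, 2.09], [-1.38, 1.24], [0.06, 2.45], [-1.56, 4.7], [0.09, 2.05], [-2.69, 2.69]. Speed limits (rad/s): [2.57, 2.57, 3.14, 3.14, 3.14, 3.14, 3.14].

### API

Orientations are given as a rotation vector (axis times angle).
In Python, from bench import ctrl gives the robot as it stands. The module is installed in compiled form; this text tells all that it offers.
- The arm moves only by the shell command python3 -m handwheel 'ROWS' [FORCE]. ROWS is JSON, a list of rows, each a list of 7 numbers: the finger opening in m, from 0 to 0.087, then the shift along the tool's x, y, z in m, then the turn, a rotation vector about the tool's x, y, z in degrees. A call has 1 to 12 rows; each row shifts and turns the commanded pose from where the row before left it, along the tool's axes as they then stand; what a row does not reach is not made up. A row lasts 1/8 s, in which the tool goes at most 62.5 mm and 10.7 degrees, less where a joint would pass 70% of its speed; a pose out of reach is approached as far as the arm can. A call is refused whole if a number of a shift passes 0.0625 or a number of a turn 10.7, either way. A call with a gripper value outside its range is refused whole. The fingers move at their own pace and stop on an object; FORCE is the grip in N (left out, the last holds). Time passes only in rows, so rows that do not move let the fingers close. It gives the time, the measured TCP pose, the force, the opening and the grip force at its end, in the units of the state.
- ctrl.get_state(): the state, without advancing time (a new reading comes with each control period).
- ctrl.get_image(name): name is "side" or "top"; returns (picture, depth): 384x512x3 uint8, blue, green, red; 384x512 float32, m along the optical axis (not along the pixel's ray), 0 where there is no reading.
- ctrl.camera_info(name): a dict with "intrinsics" (3x3 intrinsics, pixels), "R" (3x3) and "t" (3): a world point X has camera coordinates R X + t. Camera axes: x right, y down, z forward; pixel columns grow to the right and rows downward; lengths in m; the calibration is good to about 2 mm. A picture is of the moment at which its call begins. camera_info takes no time and is no camera call.
- ctrl.close_job(): hands the job in; it is judged then, once.
The state is a dict: "time": time; "joint_positions": joint angles; "qd": joint speeds; "joint_torque": joint torques, N m; "position": TCP position; "tool_rot": TCP orientation; "ft_force": force on the tool from outside, world axes, zero at the start; "torque": the same for the moment, N m; "grip_width": opening from 0.0 (shut) to 1.0 (fully open); "grip_force": force on a finger pad.
Only numpy, scipy, OpenCV 4.12 (cv2) and the standard library are available. Lean on these libraries where they do the work, as an engineer would, in place of code of your own. Each camera call takes 0.05 s, during which the arm holds its last target. There are 200 camera calls.

### The job

A washing machine's drain pump is on the folding counter, and its rinsed lint filter stands in the tray: lift the filter by its bar handle and lower it into the pump's round mouth, its two lugs through the two slots, until it rests on the rubber seal. Turn it clockwise until the ramps pull it down hand-tight, about 0.3 N m at the handle, then let go; the seal may be new or worn, so go by feel, stop when it firms up and never force it. Leave the detergent bottle, the dosing cup and the screwdriver where they are.

Things in the scene. Friction and masses are not known exactly. Their poses are not given: they have to be found in the camera images.
- filter: Loose off-white plastic lint filter, about 0.16 kg, standing upright in the tray. Origin: centre of its underside; z up along its axis. Basket 47 mm diameter with a chamfered foot, then, widening from 30 to 42 mm up, plug 51 mm diameter up to 60 mm; round flange 88 mm diameter, 60 to 64 mm; on it the bar handle, along x. A half turn about z changes nothing.
- handle (a point): Middle of the filter's bar handle, 76 mm above its underside. The bar is 64 mm long (x), 14 mm wide (y), and stands 24 mm above the flange, 64 to 88 mm above the underside.
- lug (a point): Tip of one of the filter's two lugs, which lie under the bar's two ends (+x and -x), hidden from above by the flange. Each reaches 31.5 mm from the axis, is 12 mm wide and 4 mm thick, 46 to 52 mm above the underside, its top sloped to match the pump's ramps.
- pump: Drain pump, fixed on a steel foot plate 235 x 135 mm: off-white upright sump, 88 mm across, mouth on top; motor on its +x side and hose stubs on +y and -y, all below 95 mm. Origin: on the mouth's axis at counter height; z up. With the lugs through the slots and the flange resting on the seal, the filter's underside is 61.5 to 65.5 mm above this origin; lugs still on top of the lip: 72 mm or more.
- mouth (a point): Centre of the pump's mouth, on the bore axis in the plane of the collar's top, 118.5 mm above the counter; axes as the pump's. Bore 54 mm across inside a collar 72 mm across. Over 30 N between filter and pump, on lugs or lip, breaks them.
- slot (a point): One of two slots in the lip round the bore, at the pump's +x and -x (ribs outside the sump mark them): 16 mm wide at the bore, wider outwards, to 33 mm from the axis; this point is 30 mm out, at the lip's top. Clockwise from each, seen from above, a ramp under the lip falls 5.4 mm per rad for 1.45 rad; its start clears a resting lug by 1.2 to 5.2 mm. Counter-clockwise is a stop.
- seal_seat (a point): On the axis, 116 mm up, at the foot of the black rubber seal ring (73 to 85 mm diameter) round the collar. The ring's top is 121.5 mm (worn) to 125.5 mm (new) up, unknown; it gives 1 mm per 30 N. Turning is nearly free for 0.3 to 1.15 rad from the slots, then the twist climbs to 0.3 N m in 0.15 rad. Clamp in N = 28 to 52 x twist in N m (friction varies); 8 to 16 N is right and holds when let go.
- tray: Fixed shallow grey plastic tray, 190 x 170 mm, 22 mm high, floor 4 mm thick, in which the filter stands. Origin: centre of its underside.
- detergent: Bystander: loose white detergent bottle, 72 mm diameter, 200 mm tall, upright. Origin: centre of its underside.
- dosing_cup: Bystander: loose grey plastic dosing cup, 68 mm across the rim, 60 mm tall. Origin: centre of its underside.
- screwdriver: Bystander: loose screwdriver lying flat along its x, about 200 mm long. Origin: near its middle, at counter height.
There are look-alikes about, which are no part of the job. What is meant by the filter is not green, and is the smaller of those in its own colour.

How it is judged:
By the outcome, as a careful person would: the job done as asked, in the order asked, and still so for the second after the job is handed in, with the robot touching nothing.
It also fails if it takes over 72 s, if anything falls off the work surface, if the arm or the gripper's body presses on something with over 40 N, if the wrist force passes 120 N, or if a joint passes its speed limit or range.

## Working session

There is one attempt and no reset: what is moved stays moved. The work goes in short steps, Python scripts to look and compute and a shell command to move; the robot and the scene stay as the last step left them, time stands still between calls to the robot, and variables do not carry over. Pictures are saved under pics/ and viewed, at most 10 in all, crops included, and the job is handed in when it is done.

```bash
mkdir -p pics; cat > h.py <<'E'
import numpy as np, cv2
from bench import ctrl
def grab(n):
    im,d=ctrl.get_image(n); np.savez('last_%s.npz'%n,im=im,d=d); return im,d
def load(n):
    z=np.load('last_%s.npz'%n); return z['im'],z['d']
def cam(n):
    c=ctrl.camera_info(n); return np.array(c['intrinsics']),np.array(c['R']),np.array(c['t'])
def ray(n,u,v,z):
    K,R,t=cam(n); d=R.T@np.linalg.inv(K)@np.array([u,v,1.]); o=-R.T@t
    return o+d*(z-o[2])/d[2]
def proj(n,X):
    K,R,t=cam(n); p=K@(R@np.array(X,float)+t); return p[:2]/p[2]
def cloud(n,d):
    K,R,t=cam(n); v,u=np.mgrid[:d.shape[0],:d.shape[1]]
    P=np.stack([u,v,np.ones_like(u)],-1)@np.linalg.inv(K).T*d[...,None]
    return (P-t)@R
E
python3 - <<'E'
from h import *
a,_=grab('top');b,_=grab('side')
cv2.imwrite('pics/top.png',a);cv2.imwrite('pics/side.png',b)
for n in('top','side'):
    K,R,t=cam(n);print(n,K[0,0],(-R.T@t).round(3),R[2].round(3))
s=ctrl.get_state();print(s['time'],s['position'],s['tool_rot'],s['ft_force'],s['torque'])
E
```

```text
top 350.027776660829 [ 0.485 -0.019  1.172] [ 0.076  0.019 -0.997]
side 361.3911462314632 [0.306 0.707 0.903] [ 0.235 -0.638 -0.733]
0.1 [0.16628041 0.62786731 0.22159288] [-4.05351463e-01 -3.11521371e+00  2.65325698e-03] [ 0.17277069  1.02132334 -0.30081685] [0.01489206 0.00851199 0.02607149]
```

View pics/top.png

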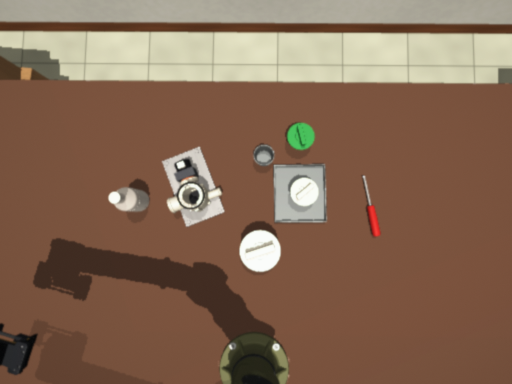

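View pics/side.png

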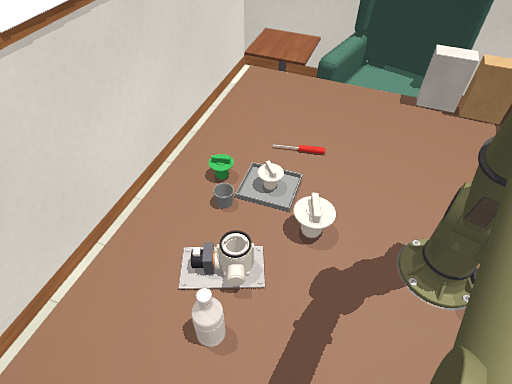

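The filter candidates in top are green (301,137), the small off-white one in the tray (304,192) and the large off-white one (260,250). The small one in the tray fits: it isn't green, it's the smaller of the two white ones, and it's in the tray. The pump mouth is at (192,195) with its motor at (184,168), and the bottle is at (128,200). Next I'll confirm with a crop and measure.

```bash
cat > m.py <<'E'
from h import *
a,d=load('top');b,e=load('side')
A=cv2.resize(a[140:260,150:340],None,fx=4,fy=4,interpolation=cv2.INTER_CUBIC)
cv2.imwrite('pics/crop.png',A)
P={'top':cloud('top',d),'side':cloud('side',e)}
D={'top':d,'side':e}
def sel(n,c,r,z0,z1):
    p=P[n];return p[(D[n]>0)&(np.hypot(p[...,0]-c[0],p[...,1]-c[1])<r)&(p[...,2]>z0)&(p[...,2]<z1)]
f0=ray('top',304,192,.08);p0=ray('top',192,195,.12)
print('f0',f0,'p0',p0)
for n in('top','side'):
    q=sel(n,f0,.06,.055,.12);print(n,'filter z pct',np.percentile(q[:,2],[5,30,50,80,95]).round(4),len(q))
    fl=sel(n,f0,.06,.060,.074); 
    print(' flange minEnc',[np.round(x,4) for x in cv2.minEnclosingCircle(fl[:,:2].astype(np.float32))])
    h=sel(n,f0,.05,.083,.1)
    if len(h)>4:
        r=cv2.minAreaRect(h[:,:2].astype(np.float32));w=np.linalg.svd(h[:,:2]-h[:,:2].mean(0))[2][0]
        print(' handle',np.round(r[0],4),np.round(r[1],4),'ang',np.degrees(np.arctan2(w[1],w[0])).round(1),h[:,2].max(),len(h))
    q=sel(n,p0,.055,.108,.14);print(n,'pump top z',np.percentile(q[:,2],[5,50,95]).round(4),[np.round(x,4) for x in cv2.minEnclosingCircle(q[:,:2].astype(np.float32))],len(q))
# foot plate by colour/height
g=sel('top',p0,.16,.001,.02)
r=cv2.minAreaRect(g[:,:2].astype(np.float32));print('plate',np.round(r[0],4),np.round(r[1],4),r[2])
# black ring in the pictures
for n,im in(('top',a),('side',b)):
    u,v=proj(n,p0);g=im.max(2).copy();m=np.zeros_like(g);cv2.circle(m,(int(u),int(v)),26,255,-1)
    k=((g<60)&(m>0)).astype(np.uint8)*255
    k=cv2.morphologyEx(k,cv2.MORPH_CLOSE,np.ones((3,3)))
    for c in cv2.findContours(k,cv2.RETR_EXTERNAL,cv2.CHAIN_APPROX_NONE)[0]:
        if len(c)>40:
            el=cv2.fitEllipse(c);print(n,'ring ellipse',np.round(el[0],1),np.round(el[1],1),'->',ray(n,*el[0],.122).round(4))
E
python3 m.py
```

```text
f0 [ 0.56209342 -0.14945179  0.08      ] p0 [0.54598938 0.1928708  0.12      ]
top filter z pct [0.0651 0.0677 0.0692 0.0726 0.0933] 600
 flange minEnc [array([ 0.5655, -0.1504]), np.float64(0.044)]
 handle [ 0.5653 -0.1504] [0.0138 0.0618] ang 130.1 0.09687373141927025 93
top pump top z [0.1123 0.1201 0.1264] [array([0.5466, 0.1977]), np.float64(0.0487)] 418
side filter z pct [0.0645 0.0665 0.0682 0.0808 0.0914] 389
 flange minEnc [array([ 0.5629, -0.15  ]), np.float64(0.0454)]
 handle [ 0.5654 -0.1489] [0.0146 0.0655] ang 131.1 0.09448221837428801 71
side pump top z [0.11   0.1185 0.1247] [array([0.5463, 0.199 ]), np.float64(0.0483)] 551
plate [0.5456 0.1938] [0.3177 0.3174] 61.32343292236328
side ring ellipse [234.8 244. ] [25.4 30.1] -> [0.5443 0.204  0.122 ]
```

View pics/crop.png

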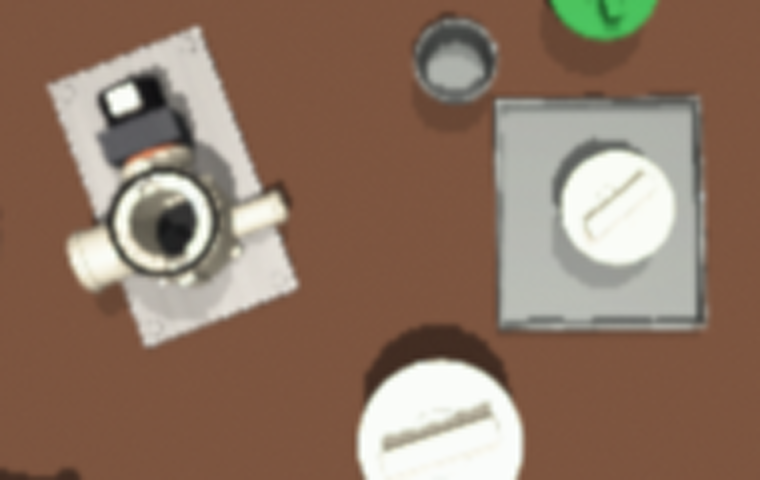

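The crop confirms it: the small white filter is at crop (617,207), i.e. top (304,192), with its bar at about -50° in the world frame. The pump ring is at crop (163,221), and its plate is tilted by about 20°. Next I'll refine the pump's axis and yaw.

```bash
cat > m2.py <<'E'
from h import *
from scipy.optimize import least_squares
a,d=load('top');b,e=load('side')
# plate yaw from mask
hsv=cv2.cvtColor(a,cv2.COLOR_BGR2HSV)
k=((hsv[...,1]<70)&(hsv[...,2]>110)).astype(np.uint8)*255; k[:, :158]=0;k[:,230:]=0;k[:145]=0;k[230:]=0
C=np.array([ray('top',150+x/4-.4,140+y/4-.4,.005)[:2] for x,y in[(48,88),(200,27),(298,288),(145,347)]])
print('corners',C.round(4).tolist(),'centre',C.mean(0).round(4))
for i in range(4):
    w=C[(i+1)%4]-C[i];print(' edge',np.linalg.norm(w).round(4),np.degrees(np.arctan2(w[1],w[0])).round(1))
v,u=np.nonzero(k);Q=np.array([ray('top',x,y,.005)[:2] for x,y in zip(u,v)],np.float32)
hull=cv2.convexHull(Q);r=cv2.minAreaRect(hull);print('mask rect',np.round(r[0],4),np.round(r[1],4),r[2])
# ring: dark valley along radial profiles
for n,im in(('top',a),('side',b)):
    g=cv2.cvtColor(im,cv2.COLOR_BGR2GRAY).astype(np.float32)
    c=ray(n,*( (190.5,195) if n=='top' else (235,244)),.122)[:2]
    for it in range(4):
        pts=[];th=np.linspace(0,2*np.pi,120,endpoint=False);rr=np.arange(.033,.047,.0003)
        for t in th:
            W=[proj(n,[c[0]+r*np.cos(t),c[1]+r*np.sin(t),.123]) for r in rr]
            W=np.array(W,np.float32);s=cv2.remap(g,W[:,0],W[:,1],cv2.INTER_LINEAR).ravel()
            i=s.argmin()
            if s[i]<90 and 2<i<len(rr)-3: pts.append(c+rr[i]*np.array([np.cos(t),np.sin(t)]))
        pts=np.array(pts)
        o=least_squares(lambda p:np.hypot(*(pts-p[:2]).T)-p[2],[*c,.04],loss='soft_l1',f_scale=.001);c=o.x[:2]
    print(n,'ring centre',o.x.round(4),len(pts),'rms',np.std(o.fun).round(5))
    # flange (filter), bright threshold at z .068
    fc=np.array([.5645,-.150]);
    u0=proj(n,[*fc,.068]);m=((g>165)*255).astype(np.uint8);z=np.zeros_like(m);cv2.circle(z,tuple(int(x) for x in u0),24,255,-1);m&=z
    cs=max(cv2.findContours(m,cv2.RETR_EXTERNAL,cv2.CHAIN_APPROX_NONE)[0],key=len)[:,0]
    w=np.array([ray(n,*x,.068)[:2] for x in cs])
    o=least_squares(lambda p:np.hypot(*(w-p[:2]).T)-p[2],[*fc,.044],loss='soft_l1',f_scale=.001)
    print(n,'flange centre',o.x.round(4),'rms',np.std(o.fun).round(5))
E
python3 m2.py
```

```text
corners [[0.6645, 0.3223], [0.718, 0.1947], [0.4986, 0.1071], [0.4479, 0.2337]] centre [0.5822 0.2145]
 edge 0.1383 -67.2
 edge 0.2362 -158.2
 edge 0.1364 111.8
 edge 0.234 22.2
mask rect [0.5787 0.2244] [0.2413 0.185 ] 23.143192291259766Traceback (most recent call last):
  File "m2.py", line 20, in <module>
    W=[proj(n,[c[0]+r*np.cos(t),c[1]+r*np.sin(t),.123]) for r in rr]
       ~~~~^^^^^^^^^^^^^^^^^^^^^^^^^^^^^^^^^^^^^^^^^^^^
  File "h.py", line 13, in proj
    K,R,t=cam(n); p=K@(R@np.array(X,float)+t); return p[:2]/p[2]
          ~~~^^^
  File "h.py", line 8, in cam
    c=ctrl.camera_info(n); return np.array(c['intrinsics']),np.array(c['R']),np.array(c['t'])
ValueError: time passes only in moves, steps and waits
```

```bash
sed -i 's/^def cam(n):/from functools import lru_cache\n@lru_cache\ndef cam(n):/' h.py; python3 m2.py | tail -4
python3 - <<'E'
from h import *
from scipy.spatial.transform import Rotation as R
s=ctrl.get_state();print(s['time'],s['position'],R.from_rotvec(s['tool_rot']).as_matrix().round(4).tolist(),s['joint_positions'])
E
```

```text
top ring centre [0.5457 0.1971 0.0398] 78 rms 0.00078
top flange centre [ 0.5662 -0.1459  0.073 ] rms 0.00372
side ring centre [0.5443 0.2038 0.0391] 120 rms 0.00075
side flange centre [ 0.5683 -0.1329  0.0547] rms 0.02011
0.1 [0.16628041 0.62786731 0.22159288] [[-0.9667, 0.2559, -0.0003], [0.2559, 0.9667, -0.0017], [-0.0001, -0.0017, -1.0]] [-1.29787657  0.32173544 -0.07009701  1.45152679  0.02261398  1.37081065
 -0.05690789]
```

```bash
python3 -m handwheel '[[0.087,-0.038,-0.042,-0.004,0,0,0],[0.087,-0.038,-0.042,-0.004,0,0,0],[0.087,-0.038,-0.042,-0.004,0,0,0],[0.087,-0.038,-0.042,-0.004,0,0,0],[0.087,-0.038,-0.042,-0.004,0,0,0],[0.087,-0.038,-0.042,0,0,0,0],[0.087,-0.038,-0.042,0,0,0,0],[0.087,-0.038,-0.042,0,0,0,0],[0.087,-0.038,-0.042,0,0,0,0],[0.087,-0.038,-0.042,0,0,0,0],[0.087,-0.038,-0.042,0,0,0,0],[0.087,-0.038,-0.042,0,0,0,0]]'
cat > st.py <<'E'
import sys
from h import *
from scipy.spatial.transform import Rotation as R
# usage: st.py x y z bar_yaw(deg, tool y world angle wanted) -> remaining shift in tool axes
s=ctrl.get_state();M=R.from_rotvec(s['tool_rot']).as_matrix()
print('t',round(s['time'],2),'pos',s['position'].round(4),'yang',np.degrees(np.arctan2(M[1,1],M[0,1])).round(2),'tilt',M[:,2].round(4),'F',np.round(s['ft_force'],2),'T',np.round(s['torque'],3),'w',np.round(s['grip_width']*.087,4),'g',np.round(s['grip_force'],1),'q',np.round(s['joint_positions'],2))
if len(sys.argv)>3:
    print('tool shift',(M.T@(np.array(sys.argv[1:4],float)-s['position'])).round(4))
E
python3 st.py .5653 -.15 .2
```

```text
time: 1.6
position: [0.4785, 0.0228, 0.2424]
tool_rot: [0.405, 3.115, 0.001]
ft_force: [1.2, 0.2, -0.5]
grip_width: 1.0
grip_force: 0.0
t 1.6 pos [0.4785 0.0228 0.2424] yang 75.19 tilt [ 2.e-04  6.e-04 -1.e+00] F [ 1.17  0.23 -0.54] T [ 0.045 -0.043  0.041] w 0.087 g 0.0 q [-0.7  -0.09  0.57  1.85  0.05  1.37  1.17]
tool shift [-0.128  -0.1449  0.0424]
```

```bash
python3 -m handwheel '[[0.06,-0.032,-0.036,0.0,0,0,0],[0.06,-0.032,-0.036,0.0,0,0,0],[0.06,-0.032,-0.036,0.01,0,0,0],[0.06,-0.032,-0.036,0.01,0,0,0],[0.06,0,0,0.01,0,0,8.7],[0.06,0,0,0.01,0,0,8.7],[0.06,0,0,0,0,0,8.7],[0.06,0,0,0,0,0,8.6],[0.06,0,0,0,0,0,0],[0.06,0,0,0,0,0,0]]'
python3 st.py .5653 -.15 .12
```

```text
time: 2.85
position: [0.565, -0.1474, 0.2024]
tool_rot: [-1.312, -2.854, 0.0]
ft_force: [-0.5, 0.1, 0.3]
grip_width: 0.695
grip_force: 0.0
t 2.85 pos [ 0.565  -0.1474  0.2024] yang 40.62 tilt [-3.e-04  1.e-04 -1.e+00] F [-0.49  0.11  0.35] T [-0.089 -0.024  0.007] w 0.0604 g 0.0 q [-0.53  0.25  0.87  1.68 -0.2   1.31  1.09]
tool shift [-0.0022 -0.0015  0.0824]
```

```bash
python3 -m handwheel '[[0.05,-0.0022,-0.0015,0.04,0,0,0],[0.05,0,0,0.035,0,0,0],[0.05,0,0,0.025,0,0,0],[0.05,0,0,0.015,0,0,0],[0.05,0,0,0.010,0,0,0],[0.05,0,0,0.006,0,0,0],[0.05,0,0,0,0,0,0],[0.05,0,0,0,0,0,0]]'
python3 st.py .5653 -.15 .071
```

```text
time: 3.85
position: [0.5659, -0.1503, 0.0722]
tool_rot: [1.315, 2.852, 0.001]
ft_force: [-0.4, -0.0, -0.2]
grip_width: 0.576
grip_force: 0.0
t 3.85 pos [ 0.5659 -0.1503  0.0722] yang 40.48 tilt [ 0.0012 -0.     -1.    ] F [-0.38 -0.05 -0.23] T [-0.089 -0.056 -0.002] w 0.0501 g 0.0 q [-0.46  0.39  0.82  1.81 -0.32  1.07  1.18]
tool shift [ 0.0006 -0.0003  0.0012]
```

```bash
python3 -m handwheel '[[0.01,0,0,0,0,0,0],[0.005,0,0,0,0,0,0],[0.005,0,0,0,0,0,0],[0.005,0,0,0,0,0,0],[0.005,0,0,0,0,0,0],[0.005,0,0,0,0,0,0]]' 58
python3 st.py; python3 -m handwheel '[[0.005,0,0,-0.010,0,0,0],[0.005,0,0,-0.025,0,0,0],[0.005,0,0,-0.035,0,0,0],[0.005,0,0,-0.04,0,0,0],[0.005,0,0,-0.04,0,0,0],[0.005,0,0,0,0,0,0],[0.005,0,0,0,0,0,0]]'
python3 st.py .5455 .198 .22
```

```text
time: 4.6
position: [0.5653, -0.1501, 0.0715]
tool_rot: [-1.316, -2.853, -0.0]
ft_force: [0.6, -0.2, -0.5]
grip_width: 0.153
grip_force: 58.0
t 4.6 pos [ 0.5653 -0.1501  0.0715] yang 40.48 tilt [-1.e-04  1.e-04 -1.e+00] F [ 0.61 -0.2  -0.48] T [-0.092  0.018 -0.01 ] w 0.0133 g 58.0 q [-0.46  0.39  0.82  1.81 -0.32  1.07  1.18]
time: 5.48
position: [0.5649, -0.1498, 0.221]
tool_rot: [-1.315, -2.852, -0.0]
ft_force: [0.0, 0.0, -2.6]
grip_width: 0.157
grip_force: 58.0
t 5.47 pos [ 0.5649 -0.1498  0.221 ] yang 40.48 tilt [-9.e-04  7.e-04 -1.e+00] F [ 0.02  0.05 -2.64] T [-0.11   0.028  0.009] w 0.0136 g 58.0 q [-0.54  0.24  0.88  1.65 -0.19  1.34  1.08]
tool shift [0.2772 0.2111 0.0012]
```

```bash
python3 -m handwheel '[[0.005,0.0396,0.0302,-0.002,0,0,0],[0.005,0.0396,0.0302,-0.002,0,0,0],[0.005,0.0396,0.0302,-0.002,0,0,0],[0.005,0.0396,0.0302,-0.002,0,0,0],[0.005,0.0396,0.0302,-0.001,0,0,0],[0.005,0.0396,0.0302,0,0,0,0],[0.005,0.0396,0.0302,0,0,0,0],[0.005,0,0,0,0,0,-10.2],[0.005,0,0,0,0,0,-10.2],[0.005,0,0,0,0,0,-10.2],[0.005,0,0,0,0,0,-10.2],[0.005,0,0,0,0,0,-10.2]]'
python3 st.py .5455 .198 .22
cat > ring.py <<'E'
from h import *
from scipy.optimize import least_squares
for n in('top','side'):
    im,d=load(n);p=cloud(n,d);g=im.max(2)
    r=np.hypot(p[...,0]-.5455,p[...,1]-.199)
    for nm,m,R0 in(('white collar',(g>150),None),('dark ring',(g<80),None)):
        s=m&(d>0)&(r<.05)&(p[...,2]>.1145)&(p[...,2]<.13);q=p[s]
        vv,uu=np.nonzero(s)
        h=.1185 if nm[0]=='w' else .122
        w=np.array([ray(n,u,v,h)[:2] for u,v in zip(uu,vv)],np.float32)
        c,_=cv2.minEnclosingCircle(w);rad=.036 if nm[0]=='w' else .0395
        o=least_squares(lambda x:np.hypot(*(w-x).T)-np.hypot(*(w-x).T).mean(),[.5455,.199],loss='soft_l1',f_scale=.002)
        rr=np.hypot(*(w-o.x).T)
        print(n,nm,len(q),'z',np.median(q[:,2]).round(4),'mec',np.round(c,4),_,'annulus fit',o.x.round(4),rr.mean().round(4),rr.std().round(4))
E
python3 ring.py
```

```text
time: 6.98
position: [0.5451, 0.1975, 0.2284]
tool_rot: [0.049, -3.138, 0.003]
ft_force: [0.1, -0.1, -1.4]
grip_width: 0.157
grip_force: 58.0
t 6.97 pos [0.5451 0.1975 0.2284] yang 91.81 tilt [-0.0034 -0.0019 -1.    ] F [ 0.06 -0.14 -1.4 ] T [ 0.039 -0.01   0.031] w 0.0137 g 58.0 q [-0.91  0.19  0.58  1.64 -0.1   1.35  1.3 ]
tool shift [-0.0004  0.0005  0.0084]
top white collar 206 z 0.119 mec [0.5446 0.2008] 0.047356847673654556 annulus fit [0.5454 0.1983] 0.0331 0.0043
top dark ring 32 z 0.1242 mec [0.5473 0.1971] 0.04128295183181763 annulus fit [0.5456 0.1974] 0.0401 0.0008
side white collar 225 z 0.1178 mec [0.5446 0.2016] 0.04512782767415047 annulus fit [0.5445 0.2004] 0.0331 0.0048
side dark ring 155 z 0.1223 mec [0.5443 0.2021] 0.042811471968889236 annulus fit [0.5445 0.2023] 0.0395 0.0017
```

```bash
python3 -m handwheel '[[0.005,0,0,0,0,0,-10.2],[0.005,0,0,0,0,0,-10.1],[0.005,0,0,0.01,0,0,0],[0.005,0,0,0.01,0,0,0],[0.005,0,0,0,0,0,0],[0.005,0,0,0,0,0,0]]'
python3 st.py .545 .1993 .197
python3 - <<'E'
from h import *
b,_=grab('side');cv2.imwrite('pics/c2.png',cv2.resize(b[170:310,150:330],None,fx=4,fy=4,interpolation=cv2.INTER_CUBIC))
E
```

```text
time: 7.72
position: [0.5462, 0.1979, 0.2104]
tool_rot: [0.592, -3.085, 0.0]
ft_force: [-0.1, -0.1, -0.9]
grip_width: 0.157
grip_force: 58.0
t 7.72 pos [0.5462 0.1979 0.2104] yang 111.73 tilt [-2.e-04 -2.e-04 -1.e+00] F [-0.13 -0.06 -0.87] T [ 0.043 -0.005 -0.02 ] w 0.0136 g 58.0 q [-0.87  0.19  0.55  1.66 -0.1   1.31  1.64]
tool shift [0.0006 0.0017 0.0134]
```

View pics/c2.png

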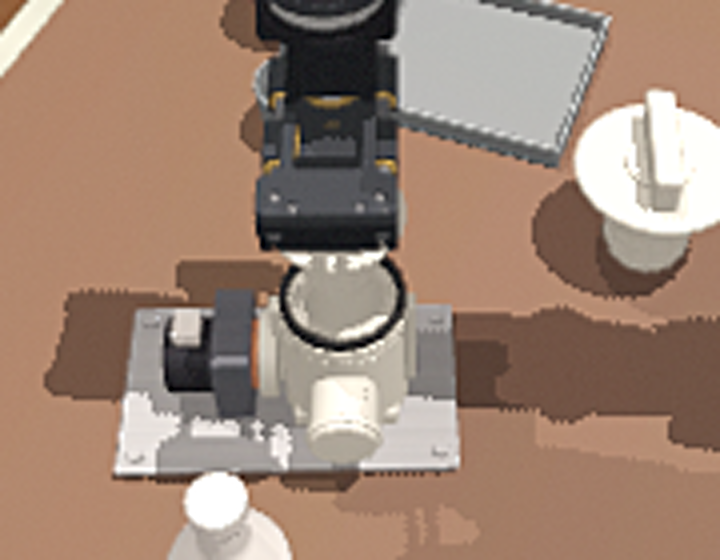

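The ring is at crop (343,298) and the gripper hides most of the filter above it, which sits over the mouth. I'll lower it by feel.

```bash
python3 -m handwheel '[[0.005,0.0005,0.0014,0,0,0,-0.4],[0.005,0,0,0.01,0,0,0],[0.005,0,0,0.01,0,0,0],[0.005,0,0,0.006,0,0,0],[0.005,0,0,0.006,0,0,0],[0.005,0,0,0.006,0,0,0],[0.005,0,0,0,0,0,0],[0.005,0,0,0,0,0,0]]'
python3 st.py .545 .199 .165
```

```text
time: 8.78
position: [0.5455, 0.1991, 0.1728]
tool_rot: [-0.604, 3.082, 0.0]
ft_force: [-0.6, -0.1, -3.0]
grip_width: 0.153
grip_force: 58.0
t 8.78 pos [0.5455 0.1991 0.1728] yang 112.17 tilt [ 4.e-04  2.e-04 -1.e+00] F [-0.56 -0.06 -2.96] T [ 0.07   0.009 -0.011] w 0.0133 g 58.0 q [-0.87  0.22  0.54  1.71 -0.12  1.24  1.66]
tool shift [0.0005 0.0001 0.0078]
```

```bash
python3 -m handwheel '[[0.005,0,0,0.006,0,0,0],[0.005,0,0,0.006,0,0,0],[0.005,0,0,0.004,0,0,0],[0.005,0,0,0,0,0,0],[0.005,0,0,0,0,0,0]]'
python3 st.py; python3 -m handwheel '[[0.005,0,0,0.003,0,0,0],[0.005,0,0,0.003,0,0,0],[0.005,0,0,0.003,0,0,0],[0.005,0,0,0,0,0,0]]'
python3 st.py
```

```text
time: 9.4
position: [0.5454, 0.1991, 0.1567]
tool_rot: [-0.604, 3.083, 0.0]
ft_force: [-0.7, -0.0, -1.6]
grip_width: 0.154
grip_force: 58.0
t 9.4 pos [0.5454 0.1991 0.1567] yang 112.17 tilt [ 3.e-04  1.e-04 -1.e+00] F [-0.69 -0.04 -1.62] T [-0.002  0.048 -0.024] w 0.0134 g 58.0 q [-0.87  0.23  0.54  1.73 -0.13  1.21  1.67]
time: 9.9
position: [0.545, 0.199, 0.1472]
tool_rot: [0.604, -3.082, 0.0]
ft_force: [0.3, -0.2, -1.9]
grip_width: 0.156
grip_force: 58.0
t 9.9 pos [0.545  0.199  0.1472] yang 112.17 tilt [-6.e-04 -3.e-04 -1.e+00] F [ 0.29 -0.19 -1.86] T [ 0.039  0.079 -0.064] w 0.0135 g 58.0 q [-0.86  0.24  0.54  1.74 -0.13  1.19  1.67]
```

```bash
python3 -m handwheel '[[0.005,0,0,0.003,0,0,0],[0.005,0,0,0.002,0,0,0],[0.005,0,0,0.0015,0,0,0],[0.005,0,0,0,0,0,0]]'
python3 st.py; python3 -m handwheel '[[0.005,0,0,0.0015,0,0,0],[0.005,0,0,0.001,0,0,0],[0.005,0,0,0,0,0,0]]'
python3 st.py
```

```text
time: 10.4
position: [0.5451, 0.1988, 0.1408]
tool_rot: [0.604, -3.083, 0.0]
ft_force: [-0.8, -1.0, -1.9]
grip_width: 0.156
grip_force: 58.0
t 10.4 pos [0.5451 0.1988 0.1408] yang 112.16 tilt [-4.e-04 -4.e-04 -1.e+00] F [-0.84 -0.98 -1.94] T [-0.197  0.173  0.012] w 0.0136 g 58.0 q [-0.86  0.25  0.54  1.75 -0.14  1.18  1.67]
time: 10.78
position: [0.5452, 0.1988, 0.1384]
tool_rot: [0.604, -3.083, 0.001]
ft_force: [0.1, -2.0, -2.5]
grip_width: 0.152
grip_force: 58.0
t 10.78 pos [0.5452 0.1988 0.1384] yang 112.16 tilt [-2.e-04 -4.e-04 -1.e+00] F [ 0.06 -1.97 -2.49] T [-0.394  0.175 -0.001] w 0.0133 g 58.0 q [-0.86  0.25  0.54  1.75 -0.14  1.18  1.68]
```

```bash
python3 -m handwheel '[[0.005,0.0003,-0.0006,0,0,0,0],[0.005,0,0,0.001,0,0,0],[0.005,0,0,0.001,0,0,0],[0.005,0,0,0,0,0,0]]'
python3 st.py; python3 -m handwheel '[[0.005,0,0,0.001,0,0,0],[0.005,0,0,0.001,0,0,0],[0.005,0,0,0,0,0,0]]'
python3 st.py
```

```text
time: 11.28
position: [0.5453, 0.1986, 0.1365]
tool_rot: [-0.604, 3.083, 0.0]
ft_force: [-0.5, -0.8, -1.9]
grip_width: 0.158
grip_force: 58.0
t 11.28 pos [0.5453 0.1986 0.1365] yang 112.18 tilt [ 2.e-04  3.e-04 -1.e+00] F [-0.55 -0.8  -1.94] T [-0.071  0.096  0.002] w 0.0138 g 58.0 q [-0.86  0.25  0.54  1.76 -0.14  1.17  1.68]
time: 11.65
position: [0.5452, 0.1986, 0.1345]
tool_rot: [-0.604, 3.083, 0.0]
ft_force: [-0.0, 0.1, -1.8]
grip_width: 0.154
grip_force: 58.0
t 11.65 pos [0.5452 0.1986 0.1345] yang 112.18 tilt [ 1.e-04  3.e-04 -1.e+00] F [-0.04  0.12 -1.75] T [ 0.057  0.032 -0.044] w 0.0134 g 58.0 q [-0.86  0.25  0.54  1.76 -0.14  1.17  1.68]
```

```bash
for i in 1; do python3 -m handwheel '[[0.005,0,0,0.001,0,0,0],[0.005,0,0,0,0,0,0]]'; done
python3 -m handwheel '[[0.005,0,0,0.0007,0,0,0],[0.005,0,0,0,0,0,0]]'; python3 -m handwheel '[[0.005,0,0,0.0006,0,0,0],[0.005,0,0,0,0,0,0]]'
python3 st.py
```

```text
time: 11.9
position: [0.5452, 0.1985, 0.1335]
tool_rot: [-0.604, 3.083, 0.0]
ft_force: [-0.6, 0.5, -1.2]
grip_width: 0.154
grip_force: 58.0
time: 12.15
position: [0.5452, 0.1984, 0.1328]
tool_rot: [-0.604, 3.083, 0.0]
ft_force: [-0.2, 0.1, -1.4]
grip_width: 0.158
grip_force: 58.0
time: 12.4
position: [0.5452, 0.1984, 0.1322]
tool_rot: [-0.604, 3.083, 0.0]
ft_force: [-0.5, 0.1, -1.5]
grip_width: 0.155
grip_force: 58.0
t 12.4 pos [0.5452 0.1984 0.1322] yang 112.17 tilt [ 0.  0. -1.] F [-0.53  0.14 -1.5 ] T [0.035 0.074 0.029] w 0.0135 g 58.0 q [-0.86  0.25  0.54  1.76 -0.14  1.16  1.68]
```

```bash
for i in 1; do python3 -m handwheel '[[0.005,0,0,0.0007,0,0,0],[0.005,0,0,0,0,0,0]]'; done
python3 -m handwheel '[[0.005,0,0,0.0006,0,0,0],[0.005,0,0,0,0,0,0]]'; python3 -m handwheel '[[0.005,0,0,0.0006,0,0,0],[0.005,0,0,0,0,0,0]]'
python3 st.py
```

```text
time: 12.65
position: [0.5453, 0.1984, 0.1316]
tool_rot: [-0.604, 3.083, 0.0]
ft_force: [0.2, -0.8, -1.8]
grip_width: 0.155
grip_force: 58.0
time: 12.9
position: [0.5454, 0.1984, 0.1314]
tool_rot: [-0.604, 3.083, 0.001]
ft_force: [-2.1, -0.4, 2.7]
grip_width: 0.155
grip_force: 58.0
time: 13.15
position: [0.5454, 0.1984, 0.1313]
tool_rot: [-0.604, 3.083, 0.001]
ft_force: [-1.8, -0.2, 5.2]
grip_width: 0.158
grip_force: 58.0
t 13.15 pos [0.5454 0.1984 0.1313] yang 112.17 tilt [ 4.e-04  6.e-04 -1.e+00] F [-1.8  -0.22  5.23] T [-0.046  0.634  0.021] w 0.0137 g 58.0 q [-0.86  0.26  0.54  1.76 -0.14  1.16  1.68]
```

```bash
python3 -m handwheel '[[0.005,0.0004,0,-0.0006,0,0,0],[0.005,0,0,0,0,0,0]]';python3 st.py; python3 -m handwheel '[[0.005,0,0,0,0,0,3],[0.005,0,0,0,0,0,3],[0.005,0,0,0,0,0,0]]'
python3 st.py; python3 -m handwheel '[[0.005,0,0,0,0,0,3],[0.005,0,0,0,0,0,3],[0.005,0,0,0,0,0,0]]'; python3 st.py
```

```text
time: 13.4
position: [0.5454, 0.1984, 0.1314]
tool_rot: [-0.604, 3.082, 0.001]
ft_force: [0.5, 0.1, 2.9]
grip_width: 0.158
grip_force: 58.0
t 13.4 pos [0.5454 0.1984 0.1314] yang 112.17 tilt [ 1.2e-03  6.0e-04 -1.0e+00] F [0.52 0.15 2.92] T [0.128 0.112 0.006] w 0.0137 g 58.0 q [-0.86  0.25  0.54  1.76 -0.14  1.16  1.68]
time: 13.78
position: [0.5452, 0.1985, 0.1313]
tool_rot: [-0.443, 3.109, 0.001]
ft_force: [-0.4, 0.2, 4.4]
grip_width: 0.151
grip_force: 58.0
t 13.78 pos [0.5452 0.1985 0.1313] yang 106.2 tilt [ 7.e-04  5.e-04 -1.e+00] F [-0.43  0.16  4.36] T [0.074 0.2   0.023] w 0.0131 g 58.0 q [-0.87  0.26  0.55  1.76 -0.15  1.16  1.58]
time: 14.15
position: [0.5452, 0.1985, 0.1313]
tool_rot: [-0.28, 3.128, 0.001]
ft_force: [-0.6, 0.5, 2.8]
grip_width: 0.155
grip_force: 58.0
t 14.15 pos [0.5452 0.1985 0.1313] yang 100.25 tilt [ 7.e-04  6.e-04 -1.e+00] F [-0.56  0.45  2.76] T [ 0.154  0.167 -0.064] w 0.0135 g 58.0 q [-0.88  0.26  0.57  1.76 -0.15  1.16  1.48]
```

```bash
T='python3 st.py'; python3 -m handwheel '[[0.005,0,0,0,0,0,2.5],[0.005,0,0,0,0,0,2.5],[0.005,0,0,0,0,0,0]]'>/dev/null;$T; python3 -m handwheel '[[0.005,0,0,0,0,0,2],[0.005,0,0,0,0,0,2],[0.005,0,0,0,0,0,0]]'>/dev/null; $T;  python3 -m handwheel '[[0.005,0,0,0,0,0,2],[0.005,0,0,0,0,0,2],[0.005,0,0,0,0,0,0]]'>/dev/null; $T
```

```text
t 14.53 pos [0.5451 0.1985 0.1313] yang 95.27 tilt [ 7.e-04  5.e-04 -1.e+00] F [-0.46 -0.29  5.29] T [ 0.234  0.14  -0.057] w 0.0135 g 58.0 q [-0.89  0.26  0.58  1.76 -0.15  1.16  1.39]
t 14.9 pos [0.5452 0.1984 0.1313] yang 91.21 tilt [ 7.e-04  5.e-04 -1.e+00] F [-0.25 -0.34  4.83] T [0.235 0.148 0.041] w 0.014 g 58.0 q [-0.9   0.26  0.59  1.76 -0.16  1.16  1.33]
t 15.28 pos [0.5452 0.1984 0.1313] yang 87.21 tilt [ 7.e-04  5.e-04 -1.e+00] F [-1.42 -0.23  5.85] T [ 0.198  0.136 -0.041] w 0.0134 g 58.0 q [-0.91  0.26  0.6   1.76 -0.16  1.16  1.26]
```

```bash
T='python3 st.py'; python3 -m handwheel '[[0.005,0,0,0,0,0,1.5],[0.005,0,0,0,0,0,1.5],[0.005,0,0,0,0,0,0]]'>/dev/null;$T; python3 -m handwheel '[[0.005,0,0,0,0,0,2],[0.005,0,0,0,0,0,0]]'>/dev/null; $T;  python3 -m handwheel '[[0.005,0,0,0,0,0,2],[0.005,0,0,0,0,0,0]]'>/dev/null; $T
```

```text
t 15.65 pos [0.5452 0.1984 0.1313] yang 84.22 tilt [ 7.e-04  5.e-04 -1.e+00] F [-0.59 -0.39  3.98] T [0.06  0.143 0.02 ] w 0.0133 g 58.0 q [-0.92  0.26  0.61  1.77 -0.16  1.16  1.21]
t 15.9 pos [0.5452 0.1984 0.1313] yang 82.22 tilt [ 7.e-04  5.e-04 -1.e+00] F [-0.25  0.2   5.08] T [ 0.183  0.106 -0.034] w 0.0135 g 58.0 q [-0.92  0.26  0.61  1.77 -0.16  1.16  1.17]
t 16.15 pos [0.5451 0.1984 0.1313] yang 80.22 tilt [ 7.e-04  5.e-04 -1.e+00] F [-0.19 -0.17  5.97] T [0.128 0.104 0.007] w 0.0136 g 58.0 q [-0.92  0.26  0.62  1.77 -0.16  1.16  1.14]
```

```bash
T='python3 st.py'; python3 -m handwheel '[[0.005,0,0,0,0,0,2],[0.005,0,0,0,0,0,0]]'>/dev/null;$T; python3 -m handwheel '[[0.005,0,0,0,0,0,2],[0.005,0,0,0,0,0,0]]'>/dev/null; $T;  python3 -m handwheel '[[0.005,0,0,0,0,0,2],[0.005,0,0,0,0,0,0]]'>/dev/null; $T
```

```text
t 16.4 pos [0.5452 0.1985 0.1313] yang 78.22 tilt [ 9.e-04  5.e-04 -1.e+00] F [-0.29  0.78  5.08] T [ 0.156  0.103 -0.024] w 0.0139 g 58.0 q [-0.93  0.26  0.62  1.77 -0.17  1.16  1.11]
t 16.65 pos [0.5452 0.1984 0.1312] yang 76.21 tilt [ 7.e-04  4.e-04 -1.e+00] F [-0.95 -0.26  5.28] T [0.219 0.004 0.001] w 0.0134 g 58.0 q [-0.93  0.26  0.63  1.77 -0.17  1.16  1.07]
t 16.9 pos [0.5451 0.1981 0.1312] yang 74.16 tilt [ 6.e-04  0.e+00 -1.e+00] F [-1.36 -0.65  4.74] T [0.067 0.074 0.051] w 0.0136 g 58.0 q [-0.94  0.27  0.63  1.77 -0.17  1.16  1.04]
```

```bash
T='python3 st.py'; python3 -m handwheel '[[0.005,0,0,0,0,0,1.5],[0.005,0,0,0,0,0,0]]'>/dev/null;$T; python3 -m handwheel '[[0.005,0,0,0,0,0,1.5],[0.005,0,0,0,0,0,0]]'>/dev/null; $T
```

```text
t 17.15 pos [0.545  0.198  0.1311] yang 72.66 tilt [ 4.e-04 -2.e-04 -1.e+00] F [ 0.38 -1.49  5.01] T [0.005 0.033 0.159] w 0.0135 g 58.0 q [-0.94  0.27  0.63  1.77 -0.17  1.16  1.01]
t 17.4 pos [0.545 0.198 0.131] yang 71.16 tilt [ 3.e-04 -4.e-04 -1.e+00] F [ 0.2  -1.75  4.89] T [-0.035 -0.111  0.198] w 0.0136 g 58.0 q [-0.94  0.27  0.64  1.77 -0.17  1.16  0.99]
```

```bash
T='python3 st.py'; python3 -m handwheel '[[0.005,0,0,-0.0006,0,0,0],[0.005,0,0,0,0,0,0]]'>/dev/null;$T; python3 -m handwheel '[[0.005,0,0,0,0,0,1],[0.005,0,0,0,0,0,0]]'>/dev/null; $T;python3 -m handwheel '[[0.005,0,0,0,0,0,0]]'>/dev/null; $T
```

```text
t 17.65 pos [0.545 0.198 0.131] yang 71.16 tilt [ 4.e-04 -5.e-04 -1.e+00] F [ 2.66 -0.73 -0.86] T [ 0.079 -0.617  0.233] w 0.0136 g 58.0 q [-0.94  0.27  0.64  1.77 -0.17  1.16  0.99]
t 17.9 pos [0.5449 0.198  0.131 ] yang 70.16 tilt [ 1.e-04 -7.e-04 -1.e+00] F [ 4.59 -1.11 -4.54] T [-0.008 -0.899  0.39 ] w 0.0135 g 58.1 q [-0.94  0.27  0.64  1.77 -0.17  1.16  0.97]
t 18.02 pos [0.5449 0.198  0.131 ] yang 70.17 tilt [ 1.e-04 -6.e-04 -1.e+00] F [ 3.87  0.36 -5.56] T [ 0.057 -1.104  0.317] w 0.0137 g 58.1 q [-0.94  0.27  0.64  1.77 -0.17  1.16  0.97]
```

```bash
T='python3 st.py'; python3 -m handwheel '[[0.005,-0.0005,0,0.0004,0,0,0],[0.005,0,0,0,0,0,0]]'>/dev/null;$T; for i in 1 2 3; do python3 -m handwheel '[[0.005,0,0,0,0,0,0]]'>/dev/null; $T|cut -c1-160;done
```

```text
t 18.27 pos [0.5449 0.198  0.131 ] yang 70.17 tilt [-1.e-03 -2.e-04 -1.e+00] F [ 2.29 -1.72 -3.8 ] T [-0.047 -0.557  0.368] w 0.0136 g 58.1 q [-0.94  0.27  0.64  1.77 -0.17  1.17  0.97]
t 18.4 pos [0.5449 0.198  0.131 ] yang 70.18 tilt [-9.e-04 -2.e-04 -1.e+00] F [ 1.6  -0.78 -4.91] T [-0.079 -0.462  0.361] w 0.0132 g 58.1 q [-0.94  0.27  0.64 
t 18.52 pos [0.5449 0.198  0.131 ] yang 70.18 tilt [-9.e-04 -2.e-04 -1.e+00] F [ 0.92 -1.6  -3.61] T [-0.094 -0.343  0.345] w 0.0133 g 58.1 q [-0.94  0.27  0.64
t 18.65 pos [0.5449 0.198  0.131 ] yang 70.18 tilt [-9.e-04 -2.e-04 -1.e+00] F [ 0.85 -1.87 -3.95] T [-0.076 -0.273  0.338] w 0.0137 g 58.1 q [-0.94  0.27  0.64
```

```bash
python3 -m handwheel '[[0.04,0,0,0,0,0,0],[0.04,0,0,0,0,0,0],[0.04,0,0,0,0,0,0],[0.04,0,0,0,0,0,0]]'; python3 -m handwheel '[[0.04,0,0,-0.01,0,0,0],[0.04,0,0,-0.03,0,0,0],[0.04,0,0,-0.04,0,0,0],[0.04,0,0,-0.04,0,0,0],[0.04,0,-0.05,0,0,0,0],[0.04,0,-0.05,0,0,0,0],[0.04,0,-0.05,0,0,0,0],[0.04,0,-0.05,0,0,0,0],[0.04,0,-0.05,0,0,0,0],[0.04,0,0,0,0,0,0]]'
python3 st.py
python3 - <<'E'
from h import *
a,d=grab('top');b,e=grab('side')
P=cloud('top',d);Q=cloud('side',e)
for n,p,D in(('top',P,d),('side',Q,e)):
    r=np.hypot(p[...,0]-.545,p[...,1]-.198)
    f=p[(D>0)&(r<.046)&(r>.02)&(p[...,2]>.117)&(p[...,2]<.137)];h=p[(D>0)&(r<.04)&(p[...,2]>.142)&(p[...,2]<.17)]
    w=np.linalg.svd(h[:,:2]-h[:,:2].mean(0))[2][0]
    print(n,'flange z',np.median(f[:,2]).round(4),'bar',h.mean(0).round(4),'z95',np.percentile(h[:,2],90).round(4),'ang',np.degrees(np.arctan2(w[1],w[0])).round(1),len(h))
cv2.imwrite('pics/e.png',np.hstack([cv2.resize(a[110:270,90:250],(400,400)),cv2.resize(b[170:330,150:310],(400,400))]))
E
```

```text
time: 19.15
position: [0.5454, 0.1983, 0.1314]
tool_rot: [0.541, 3.095, 0.001]
ft_force: [-0.1, 0.6, -0.7]
grip_width: 0.442
grip_force: 0.0
time: 20.4
position: [0.4598, -0.0414, 0.2522]
tool_rot: [0.552, 3.092, 0.004]
ft_force: [0.7, 0.0, -0.0]
grip_width: 0.463
grip_force: 0.0
t 20.4 pos [ 0.4598 -0.0414  0.2522] yang 69.74 tilt [ 0.0016  0.0025 -1.    ] F [ 0.72  0.02 -0.02] T [ 0.028 -0.004 -0.062] w 0.0403 g 0.0 q [-0.84 -0.18  0.79  1.87  0.13  1.4   1.13]
top flange z 0.1281 bar [0.546  0.1972 0.1512] z95 0.1539 ang 160.8 115
side flange z 0.1269 bar [0.5435 0.2019 0.1498] z95 0.1523 ang 160.9 141
```

View pics/e.png

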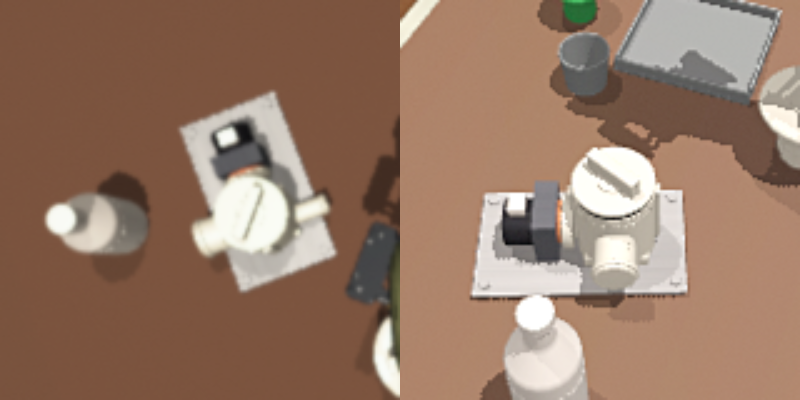

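The filter is seated level in the mouth (flange at about 0.1275 m), its bar stayed at -19° after release, and the bottle and cup haven't moved. I'm handing it in.

```bash
python3 -m handwheel '[[0.04,0,0,-0.02,0,0,0],[0.04,0,0,0,0,0,0],[0.04,0,0,0,0,0,0],[0.04,0,0,0,0,0,0]]'; python3 -c "from bench import ctrl; print(ctrl.close_job())"
```

```text
time: 21.0
position: [0.4603, -0.0368, 0.2704]
tool_rot: [-0.54, -3.094, 0.001]
ft_force: [0.3, -0.4, -0.1]
grip_width: 0.462
grip_force: 0.0
the job is handed in; nothing more can be done
None
```

The lint filter is in the pump with its lugs through the slots, turned about 42° clockwise until it firmed up at about 0.33 N m (0.3 asked), then released and handed in at 21 s; the bottle, cup and screwdriver were never touched, and the hand-in returned no verdict.

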